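# Set and lock the depth dial of a snap-fastener press

### The arm

A 6-joint arm with a two-finger parallel gripper is mounted at the origin on the work surface. World frame = base frame: x ahead of the robot, y to its left, z up, the work surface at z = 0. Lengths are in m, angles in degrees, forces in N, time in s.
With the tool pointing down it reaches from about 0.35 to 0.875 m from the base axis. Payload 4.2 kg.
Tool frame: the origin (TCP) lies midway between the tips of the shut fingers; the grasp point (between the pads) lies 19 mm behind it; z points along the fingers, y is the direction in which the jaws open and shut (so a half turn about z gives the same grasp; the last joint's range is limited). The gripper opens to 85 mm and grips with 20 to 120 N. Pads are 22 mm wide; open, the fingers measure 114 mm over their backs; the gripper's body (76 mm by 85 mm) begins 54 mm behind the grasp point. The pads swing forward as they close: fully open they stand 13 mm farther back than shut.
Start: joints at [80.077, 22.042, 0.453, 0, -68.411, -14.817], TCP at [0.262, 0.568, 0.231] pointing down, gripper open.
Joint ranges: [-179.83, 179.83], [-69.29, 118.12], [-61.27, 80.66], [-181.25, 117.63], [-171.15, -9.14], [-177.46, 177.46]. Speed limits (degrees/s): [159.86, 159.86, 180, 180, 180, 180].

### API

Orientations are given as a 3x3 rotation matrix whose columns are the frame's x, y, z axes.
In Python, from workcell import arm, imaging gives the robot as it stands.
- The arm moves only by the tool play_rows, never from a script. Its arguments are lists of equal length, an entry for each row: "delta_pos": the shift along the tool's x, y, z scaled (see below), a list of three; "delta_rot": the turn, a rotation vector about the tool's x, y, z scaled (see below), a list of three; "claw": the finger opening in mm, from 0 to 85.4. A call has 1 to 12 rows; each row shifts and turns the pose as measured when the row begins, along the tool's axes as they then stand; what a row does not reach is not made up. The controller multiplies each number of a shift by 5 cm and each number of a turn by 0.08 rad. A row lasts 1/10 s, in which the tool goes at most 50 mm and 8.59 degrees, less where a joint would pass 70% of its speed; a pose out of reach is approached as far as the arm can. A call with a number of a shift or a turn outside -1 to 1 is refused whole. A call with a gripper value outside its range is refused whole. The fingers move at their own pace and stop on an object; "grip_force" is the grip in N (left out, the last holds). Time passes only in rows, so rows that do not move let the fingers close. It gives the time, the measured TCP pose, the force and the opening at its end, in the units of the state.
- arm.read_state(): the state, without advancing time (a new reading comes with each control period).
- imaging.capture(name): name is "side" or "top"; returns (picture, depth): 480x640x3 uint8, blue, green, red; 480x640 float32, m along the optical axis (not along the pixel's ray), 0 where there is no reading.
- imaging.camera_info(name): a dict with "camera_matrix" (3x3 intrinsics, pixels), "R" (3x3) and "t" (3): a world point X has camera coordinates R X + t. Camera axes: x right, y down, z forward; pixel columns grow to the right and rows downward; lengths in m; the calibration is good to about 2 mm. A picture is of the moment at which its call begins. camera_info takes no time and is no camera call.
- arm.hand_in(): hands the job in, once; it reports no verdict.
The state is a dict: "time_s": time; "q": joint angles; "qvel": joint speeds; "effort": joint torques, N m; "tool_pos": TCP position; "tcp_rot": TCP orientation; "wrist_force": force on the tool from outside, world axes, zero at the start; "torque": the same for the moment, N m; "gripper_width": opening from 0.0 (shut) to 1.0 (fully open).
Only numpy, scipy, OpenCV 4.12 (cv2) and the standard library are available. Lean on these libraries where they do the work, as an engineer would, in place of code of your own. Each camera call takes 0.05 s, during which the arm holds its last target.

### The job

Set the snap press for thin stock: turn its black dial anticlockwise (seen from above) back to its end stop, which can only be felt, then exactly four clicks clockwise, and push the red locking pin fully down so that it stays home. Be gentle: do not force the dial against its stop so that its slip clutch gives, do not force the pin, and leave everything else on the table where it is.

Things in the scene. Friction and masses are not known exactly. Their poses are not given: they have to be found in the camera images.
- dial_axis (a point): Point fixed on the press, on the vertical axis of the black dial at the height to grip it: 26 mm above the green housing's flat top. Does not turn with the dial. Its x, y are the press's: +y towards the tall column. Dial: plain upright cylinder 44 mm across, its top 37 mm above the housing top; the white line on it shows how it turns, but not its setting.
- dial_foot (a point): Foot of the dial's axis, on the housing top, 85 mm above the table; fixed. The dial has clicks every 20 degrees (0.349 rad), 0 at the anticlockwise end stop to 9; it starts at click 5 to 8 (so four clicks back are always free) and snaps to the nearest click when let go. Where the stop lies is unmarked and differs from press to press: turn anticlockwise (from above) until the dial is stopped.
- press: Fixed press, origin on the table under the housing's middle; base 200 x 370 mm, housing 150 (x) x 250 (y, from -135 to 115 mm) x 85 mm high; dial axis at x -10, y 0 mm. The column and ram head begin 170 mm along +y and are 260 mm high; nothing else is taller than the dial, so there is room above for the gripper to turn.
- clutch (a joint): Slip clutch that carries the dial's works: 0 while whole, whatever the setting; its reading does not show the setting. Passing a click takes about 0.08 N m on the dial; at a stop the torque climbs steeply and the clutch gives at about 0.18 N m. A slip over 0.15 rad either way is a failure. A grip of 18 N turns the dial without slipping, but is strong enough to break the clutch.
- pin_top (a point): Centre of the top face of the red locking pin's flat round cap, 26 mm across and 9 mm thick, on a 10 mm upright stem, 85 mm from the dial axis along the press's -y. The top face is 28 mm above the housing top when up, 15 to 19 mm when home.
- lock_pin (a joint): Travel of the locking pin, 0 up, 0.013 m at the very bottom. About 4 N of friction, no spring: it stays where it is left. It goes home (more than 9 mm) only with the dial at rest four clicks from its anticlockwise stop; otherwise it stops after 1 mm, springy, 3 to 6 mm if pushed hard. Pushing it with more than 40 N is a failure.
- tin_mid (a point): round open steel tin, 70 mm across and 30 mm high, standing just outside the press; bystander
- snips_mid (a point): orange-handled thread snips lying flat, 110 mm long, 12 mm high; bystander
- weight_mid (a point): dark round pattern weight, 72 mm across, 50 mm high; bystander
- cone_mid (a point): blue thread cone, 60 mm across, 115 mm high; bystander
- water_mid (a point): clear water bottle, 64 mm across, 190 mm high; bystander
- chalk_mid (a point): yellow marking-chalk block, 50 x 35 x 12 mm; bystander

How it is judged:
By the outcome, as a careful person would: the job done as asked, in the order asked, and still so for the second after the job is handed in, with the robot touching nothing.
It also fails if it takes over 67 s, if anything falls off the work surface, if the arm or the gripper's body presses on something with over 40 N, if the wrist force passes 120 N, or if a joint passes its speed limit or range.

## Working session

There is one attempt and no reset: what is moved stays moved. The work goes in short steps, Python scripts to look and compute and a tool call to move; the robot and the scene stay as the last step left them, time stands still between calls to the robot, and variables do not carry over. Pictures are saved under pics/ and viewed, and the job is handed in when it is done.

Besides the shell and the picture viewer there is one more tool, called by a JSON object that holds its "api" and its "payload". play_rows: Moves the arm, as the interface text tells. Its arguments: {"type":"object","properties":{"delta_pos":{"type":"array"},"delta_rot":{"type":"array"},"claw":{"type":"array"},"grip_force":{"type":"number"}},"required":["delta_pos","delta_rot","claw"]}

```bash
ls; mkdir -p pics
python3 - <<'E'
from workcell import arm, imaging
import cv2, numpy as np
s=arm.read_state(); print({k:np.round(v,4).tolist() if not isinstance(v,float) else v for k,v in s.items()})
for n in ("top","side"):
    p,d=imaging.capture(n); cv2.imwrite(f"pics/{n}0.png",p); np.savez(f"{n}0.npz",p=p,d=d)
    c=imaging.camera_info(n); print(n,c)
E
```

```text
pics
{'time_s': 0.0, 'q': [80.0763, 22.0902, 0.3768, -0.0287, -68.4112, -14.8167], 'qvel': [-0.0267, -0.0184, 0.0133, -0.1066, 0.0385, 0.0734], 'effort': [0.0, -39.2288, 18.8398, 4.1862, -0.0046, -0.0], 'tool_pos': [0.2613, 0.5671, 0.2302], 'tcp_rot': [[0.9081, -0.4187, -0.0008], [-0.4187, -0.9081, -0.0021], [0.0001, 0.0022, -1.0]], 'wrist_force': [0.3194, 0.2482, -0.546], 'torque': [0.0334, 0.0076, 0.0024], 'gripper_width': 1.0008532355557114}
top {'camera_matrix': array([[480.56317647,   0.        , 313.51941433],
       [  0.        , 480.56317647, 241.11605592],
       [  0.        ,   0.        ,   1.        ]]), 'R': array([[ 0.00537842, -0.99995404, -0.00793685],
       [-0.98228998, -0.00379655, -0.18732855],
       [ 0.18728981,  0.00880382, -0.98226525]]), 't': array([-0.0079607 ,  0.52676794,  1.02512071])}
side {'camera_matrix': array([[456.17859376,   0.        , 325.57973201],
       [  0.        , 456.17859376, 232.60737079],
       [  0.        ,   0.        ,   1.        ]]), 'R': array([[ 0.99479134, -0.10127707, -0.01153914],
       [-0.08063756, -0.71266298, -0.69685655],
       [ 0.06235207,  0.69415735, -0.7171177 ]]), 't': array([-0.51799981,  0.11534929,  1.11348275])}
```

View pics/top0.png

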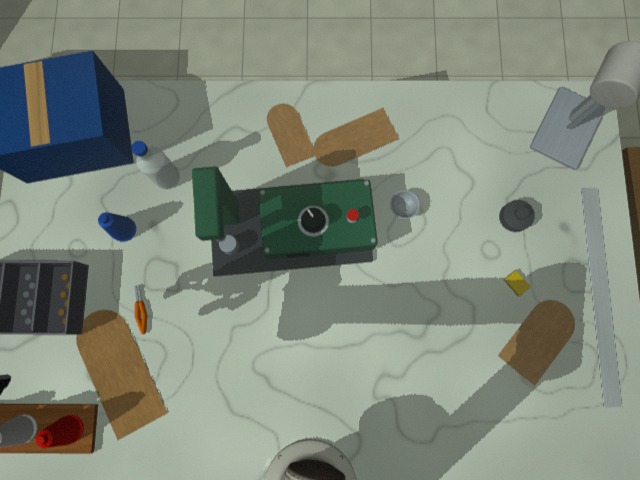

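View pics/side0.png

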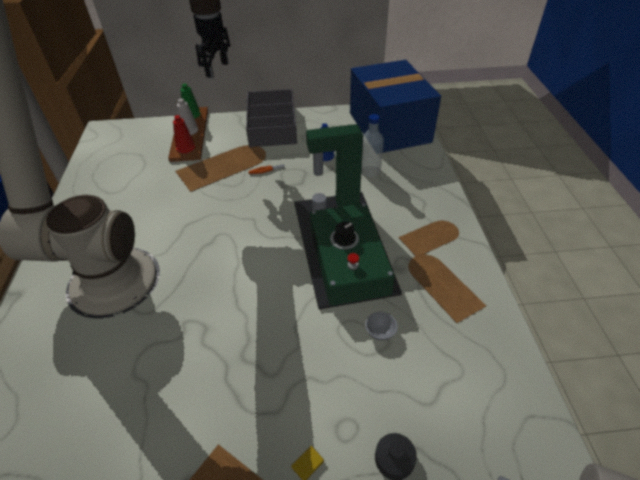

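The top view shows the black dial at about (313,220) and the red pin at about (352,215). The column is to the left at (208,200) and the tin is at (405,203), just off the pin end. In the side view the dial is at (345,236) and the pin at (353,260).

```bash
cat > h.py <<'E'
import numpy as np, cv2
from workcell import arm, imaging
def ray(n,uv,z):
    c=imaging.camera_info(n);K,R,t=c["camera_matrix"],c["R"],c["t"]
    C=-R.T@t; d=R.T@np.linalg.inv(K)@np.array([uv[0],uv[1],1.])
    return C+d*(z-C[2])/d[2]
def proj(n,X):
    c=imaging.camera_info(n); x=c["camera_matrix"]@(c["R"]@np.asarray(X)+c["t"]); return x[:2]/x[2]
def st(): 
    s=arm.read_state(); print("t",round(s["time_s"],2),"pos",np.round(s["tool_pos"],4),"F",np.round(s["wrist_force"],2),"M",np.round(s["torque"],3),"w",round(s["gripper_width"]*85.4,1),"q",np.round(s["q"],1)); print(np.round(s["tcp_rot"],4).tolist()); return s
E
python3 - <<'E'
from h import *
for n in ("top","side"):
    z=np.load(n+"0.npz"); p,d=z["p"],z["d"]
    hsv=cv2.cvtColor(p,cv2.COLOR_BGR2HSV)
    red=((hsv[...,0]<8)|(hsv[...,0]>172))&(hsv[...,1]>150)&(hsv[...,2]>80)
    green=(abs(hsv[...,0].astype(int)-70)<22)&(hsv[...,1]>90)
    for nm,m in (("red",red),("green",green)):
        k,l,s,c=cv2.connectedComponentsWithStats(m.astype(np.uint8))
        for i in range(1,k):
            if s[i,4]>25: print(n,nm,s[i],c[i].round(1), "top@.113",ray(n,c[i],.113).round(4))
    x=proj(n,[0.5,0,0]);print(x)
t=np.load("top0.npz"); s=np.load("side0.npz")
cv2.imwrite("pics/topz.png",cv2.resize(t["p"][160:290,190:430],None,fx=3.3,fy=3.3,interpolation=cv2.INTER_CUBIC))
cv2.imwrite("pics/sidez.png",cv2.resize(s["p"][180:350,280:440],None,fx=3.5,fy=3.5,interpolation=cv2.INTER_CUBIC))
E
```

```text
top red [347 209  12  11 106] [352.6 214.2] top@.113 [ 0.5732 -0.0887  0.113 ]
top red [ 70 415  13  28  81] [ 78.2 426.4] top@.113 [0.1421 0.4545 0.113 ]
top red [ 35 430  18  18 224] [ 43.6 438.8] top@.113 [0.1186 0.5202 0.113 ]
top green [ 193  167   28   72 1597] [205.6 203. ] top@.113 [0.5969 0.2252 0.113 ]
top green [ 259  181  118   78 6375] [317.1 218.4] top@.113 [ 0.5638 -0.0134  0.113 ]
top green [222 207  16  18 111] [228.1 217.2] top@.113 [0.5659 0.1758 0.113 ]
[311.25505807 256.41781039]
side red [174 115   6  11  33] [176.2 120. ] top@.113 [0.1132 0.5246 0.113 ]
side red [348 253  11  10  83] [352.9 257.5] top@.113 [ 0.5733 -0.0906  0.113 ]
side green [181  84  19  34 280] [189.6  99.5] top@.113 [0.1415 0.6449 0.113 ]
side green [ 307  125   87  180 6928] [348.5 224.2] top@.113 [0.578  0.0139 0.113 ]
[317.36840283 262.50912893]
```

```bash
sleep 1
```

```text
(no output)
```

View pics/topz.png

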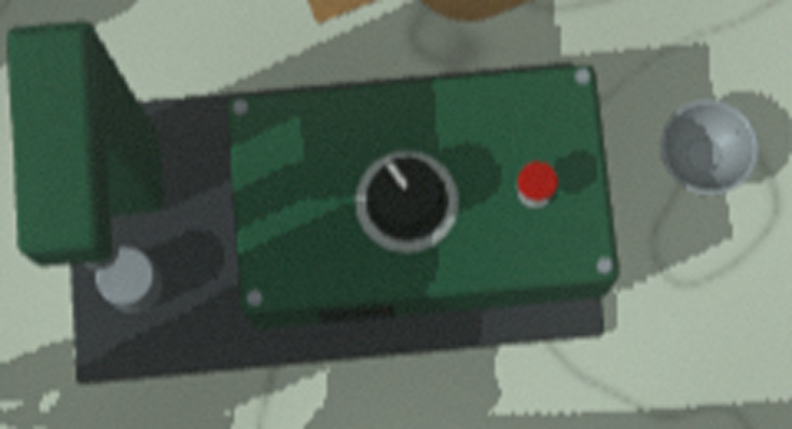

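View pics/sidez.png

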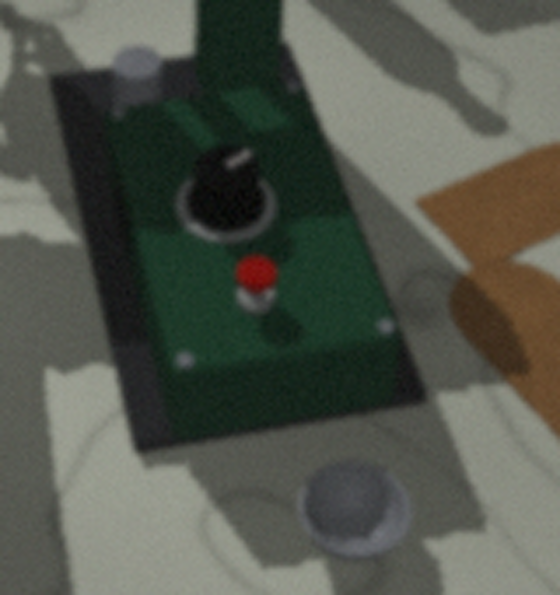

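Run:
```python
from h import *
zm=[(240,106),(582,76),(604,265),(254,298)]
P=np.array([ray("top",(190+(a+.5)/3.3-.5,160+(b+.5)/3.3-.5),.087) for a,b in zm]);print(P.round(4))
ys=(P[0]-P[1]+P[3]-P[2]); ys/=np.linalg.norm(ys); xs=(P[0]+P[1]-P[2]-P[3]);xs/=np.linalg.norm(xs)
print("ydir",np.degrees(np.arctan2(-ys[0],ys[1])),"xdir",np.degrees(np.arctan2(xs[1],xs[0])),"mid",P.mean(0), np.linalg.norm(P[0]-P[1]),np.linalg.norm(P[1]-P[2]))
# dark dial
for n,(u0,v0,r) in (("top",(313,220,13)),("side",(345,234,17))):
    p=np.load(n+"0.npz")["p"]; hsv=cv2.cvtColor(p,cv2.COLOR_BGR2HSV)
    m=(p.max(2)<50)&(hsv[...,1]<110); yy,xx=np.mgrid[:480,:640]; m&=(xx-u0)**2+(yy-v0)**2<r*r
    c=max(cv2.findContours(m.astype(np.uint8),0,1)[0],key=cv2.contourArea)
    print(n,m.sum(),cv2.minEnclosingCircle(c),cv2.boundingRect(c),cv2.fitEllipse(c))
    (u,v),_=cv2.minEnclosingCircle(c); 
    for z in(.122,.1,.09):print(z,ray(n,(u,v),z).round(4))
rg=(190+407.5/3.3-.5,160+201.5/3.3-.5); print("ring",rg,ray("top",rg,.087),ray("top",rg,.092))
for n in("top","side"):
  d=np.load(n+"0.npz")["d"]
  c=imaging.camera_info(n)
  for u,v in (((313,222),(353,214),(330,240)) if n=="top" else ((353,257),(343,228),(370,280))):
    x=np.array([u,v,1.]);X=c["R"].T@(np.linalg.inv(c["camera_matrix"])@x*d[v,u]-c["t"]);print(n,u,v,X.round(4))
```

```text
[[ 0.6299  0.1074  0.087 ]
 [ 0.6514 -0.121   0.087 ]
 [ 0.5227 -0.1334  0.087 ]
 [ 0.4999  0.095   0.087 ]]
ydir 5.540934896965336 xdir 5.489082486904799 mid [ 0.57600672 -0.01302262  0.087     ] 0.2294171655111921 0.1292900467852651
top 426 ((312.9451904296875, 219.82876586914062), 12.21695613861084) (301, 208, 25, 25) ((312.98211669921875, 220.46826171875), (22.381750106811523, 23.434003829956055), 49.52043914794922)
0.122 [ 0.5586 -0.0047  0.122 ]
0.1 [ 0.5638 -0.0045  0.1   ]
0.09 [ 0.5661 -0.0044  0.09  ]
side 589 ((345.0, 234.0), 16.970661163330078) (329, 218, 33, 33) ((345.1953430175781, 233.80355834960938), (28.9619197845459, 30.260433197021484), 131.37612915039062)
0.122 [ 0.5642 -0.0257  0.122 ]
0.1 [ 0.5673 -0.0047  0.1   ]
0.09 [0.5688 0.0048 0.09  ]
ring (312.9848484848485, 220.56060606060606) [ 0.56521641 -0.00444847  0.087     ] [ 0.5640396 -0.0045002  0.092    ]
top 313 222 [ 0.554  -0.0049  0.1216]
top 353 214 [ 0.5734 -0.0896  0.1141]
top 330 240 [ 0.523  -0.0415  0.0831]
side 353 257 [ 0.5738 -0.0889  0.1128]
side 343 228 [ 0.5623 -0.0048  0.1207]
side 370 280 [ 0.6061 -0.1328  0.0821]
```

{"api": "play_rows", "payload": {"delta_pos": [[0,0,-0.8],[0,0,-0.8],[0,0,-0.6],[0.64,0.48,0],[0.64,0.48,0],[0.64,0.48,0],[0.64,0.48,0],[0.64,0.48,0],[0.64,0.48,0],[0.64,0.48,0],[0.64,0.48,0]], "delta_rot": [[0,0,0],[0,0,0],[0,0,0],[0,0,0],[0,0,0],[0,0,0],[0,0,0],[0,0,0],[0,0,0],[0,0,0],[0,0,0]], "claw": [85,85,85,85,85,85,85,85,85,85,85], "grip_force": 20}}

```text
time_s: 1.2
tool_pos: [0.4149, 0.2779, 0.3392]
tcp_rot: [[0.912, -0.411, -0.007], [-0.411, -0.911, -0.015], [-0.0, 0.017, -1.0]]
wrist_force: [-0.2, -0.4, 0.7]
gripper_width: 0.999
```

```bash
python3 -c "
from h import *
st()"
```

```text
t 1.2 pos [0.4149 0.2779 0.3392] F [-0.15 -0.37  0.69] M [ 0.067 -0.05   0.061] w 85.3 q [ 52.6   6.5  -5.2   0.2 -79.2  13.1]
[[0.9115, -0.4112, -0.0069], [-0.4113, -0.9114, -0.0151], [-0.0001, 0.0166, -0.9999]]
```

{"api": "play_rows", "payload": {"delta_pos": [[0.63,0.49,0],[0.63,0.49,0],[0.63,0.49,0],[0.63,0.49,0],[0.63,0.49,0],[0.63,0.49,0],[0.63,0.49,0],[0.63,0.49,0],[0,0,0],[0,0,0],[0,0,0],[0,0,0]], "delta_rot": [[0,0,0],[0,0,0],[0,0,0],[0,0,0],[0,0,0],[0,0,0],[0,0,0],[0,0,0],[0,0,1],[0,0,1],[0,0,1],[0,0,1]], "claw": [85,85,85,85,85,85,85,85,85,85,85,85]}}

```text
time_s: 2.4
tool_pos: [0.567, -0.0237, 0.3355]
tcp_rot: [[0.721, -0.692, -0.02], [-0.693, -0.721, -0.017], [-0.003, 0.026, -1.0]]
wrist_force: [0.1, -0.0, 0.4]
gripper_width: 0.998
```

{"api": "play_rows", "payload": {"delta_pos": [[0,0,0],[0,0,0],[0,0,0],[0,0,0],[0,0,0],[0,0,0],[0,0,0],[0,0,0],[0,0,0],[0,0,0],[0,0,0],[0,0,0]], "delta_rot": [[0,0,1],[0,0,1],[0,0,1],[0,0,1],[0,0,1],[0,0,1],[0,0,1],[0,0,1],[0,0,1],[0,0,1],[0,0,1],[0,0,1]], "claw": [85,85,85,85,85,85,85,85,85,85,85,85]}}

```text
time_s: 3.6
tool_pos: [0.5635, -0.0238, 0.3276]
tcp_rot: [[-0.195, -0.98, -0.036], [-0.98, 0.196, -0.016], [0.023, 0.032, -0.999]]
wrist_force: [-0.4, -0.0, -0.1]
gripper_width: 0.995
```

{"api": "play_rows", "payload": {"delta_pos": [[0,0,0],[0,0,0],[0,0,0],[0,0,0],[0,0,0],[0,0,0],[0,0,0],[0,0,0],[0,0,0],[0,0,0],[0,0,0],[0,0,0]], "delta_rot": [[0,0,1],[0,0,1],[0,0,1],[0,0,1],[0,0,1],[0,0,1],[0,0,1],[0,0,1],[0,0,1],[0,0,1],[0,0,1],[0,0,0]], "claw": [85,85,85,85,85,85,85,85,85,85,85,85]}}

```text
time_s: 4.8
tool_pos: [0.56, -0.0234, 0.3201]
tcp_rot: [[-0.897, -0.439, -0.052], [-0.439, 0.898, -0.016], [0.054, 0.008, -0.999]]
wrist_force: [0.1, 0.1, 0.4]
gripper_width: 0.994
```

```bash
python3 -c "
from h import *
st()"
```

```text
t 4.8 pos [ 0.56   -0.0234  0.3201] F [0.12 0.06 0.35] M [-0.002 -0.154  0.039] w 84.8 q [ 14.3  14.5   2.    0.2 -80.7 -78.2]
[[-0.8968, -0.4393, -0.0518], [-0.4391, 0.8983, -0.016], [0.0536, 0.0084, -0.9985]]
```

```bash
cat >> h.py <<'E'
from scipy.spatial.transform import Rotation as Ro
def plan(tgt,yaw=None):
    "tool-frame shift (units of 5cm) and rotvec (units .08) from present pose to tgt, tool upright, tool-x yaw in deg (None: keep)"
    s=st(); R=np.array(s["tcp_rot"]); p=np.array(s["tool_pos"])
    y=np.arctan2(R[1,0],R[0,0]) if yaw is None else np.radians(yaw)
    print("yaw",np.degrees(np.arctan2(R[1,0],R[0,0])).round(2),"tilt z",R[:2,2].round(4))
    Rt=np.array([[np.cos(y),np.sin(y),0],[np.sin(y),-np.cos(y),0],[0,0,-1]])
    print("shift",(R.T@(np.array(tgt)-p)/.05).round(3),"rot",(Ro.from_matrix(R.T@Rt).as_rotvec()/.08).round(3))
E
python3 -c "
from h import *
plan([.565,-.0042,.20])"
```

```text
t 4.8 pos [ 0.56   -0.0234  0.3201] F [0.12 0.06 0.35] M [-0.002 -0.154  0.039] w 84.8 q [ 14.3  14.5   2.    0.2 -80.7 -78.2]
[[-0.8968, -0.4393, -0.0518], [-0.4391, 0.8983, -0.016], [0.0536, 0.0084, -0.9985]]
yaw -153.91 tilt z [-0.0518 -0.016 ]
shift [-0.387  0.28   2.388] rot [ 0.105 -0.67  -0.003]
```

{"api": "play_rows", "payload": {"delta_pos": [[-0.13,0.09,0.6],[-0.13,0.09,0.6],[-0.11,0.09,0.6],[0,0,0.4]], "delta_rot": [[0.04,-0.23,0],[0.04,-0.23,0],[0.04,-0.23,0],[0,0,0]], "claw": [85,85,85,85]}}

```text
time_s: 5.2
tool_pos: [0.57, -0.0034, 0.2092]
tcp_rot: [[-0.895, -0.446, 0.012], [-0.446, 0.895, 0.002], [-0.012, -0.004, -1.0]]
wrist_force: [0.5, -0.2, 0.5]
gripper_width: 0.996
```

```bash
python3 -c "
from h import *
plan([.565,-.0042,.15])"
```

```text
t 5.2 pos [ 0.57   -0.0034  0.2092] F [ 0.47 -0.2   0.46] M [ 0.005  0.063 -0.051] w 85.1 q [ 16.   17.3  -9.9   0.1 -62.  -79.5]
[[-0.895, -0.446, 0.012], [-0.446, 0.895, 0.0018], [-0.0116, -0.0038, -0.9999]]
yaw -153.51 tilt z [0.012  0.0018]
shift [0.11  0.035 1.182] rot [-0.047  0.145 -0.   ]
```

{"api": "play_rows", "payload": {"delta_pos": [[0.05,0.02,0.55],[0.05,0.02,0.5],[0,0,0]], "delta_rot": [[-0.03,0.07,0],[-0.02,0.07,0],[0,0,0]], "claw": [85,85,85]}}

```text
time_s: 5.5
tool_pos: [0.5622, -0.004, 0.1511]
tcp_rot: [[-0.893, -0.451, -0.008], [-0.451, 0.893, -0.001], [0.007, 0.003, -1.0]]
wrist_force: [-1.1, 0.3, 0.1]
gripper_width: 0.994
```

```bash
python3 -c "
from h import *
plan([.565,-.0042,.12])
for n in ('top','side'):
    p,d=imaging.capture(n); np.savez(n+'1.npz',p=p,d=d)
    p=p[160:290,190:430] if n=='top' else p[130:330,250:450]
    cv2.imwrite('pics/%s1.png'%n,cv2.resize(p,None,fx=3,fy=3,interpolation=cv2.INTER_CUBIC))
"
```

```text
t 5.5 pos [ 0.5622 -0.004   0.1511] F [-1.13  0.32  0.14] M [ 0.026  0.03  -0.019] w 84.9 q [ 16.1  20.3 -14.7  -0.1 -55.5 -79.2]
[[-0.8926, -0.4509, -0.0077], [-0.4509, 0.8926, -0.0008], [0.0072, 0.0028, -1.0]]
yaw -153.2 tilt z [-0.0077 -0.0008]
shift [-0.053 -0.031  0.622] rot [ 0.035 -0.09  -0.   ]
```

View pics/side1.png

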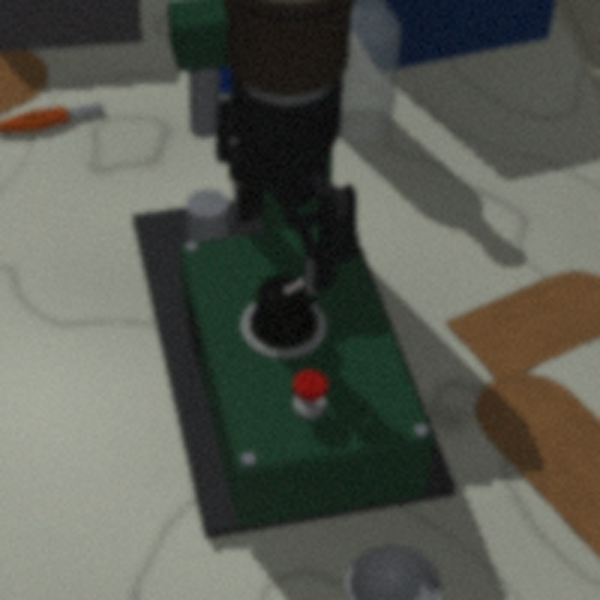

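The side view shows the open jaws straddling above the dial (dial at about (285,315) in the crop), clear of the pin and column. I'm descending.

{"api": "play_rows", "payload": {"delta_pos": [[-0.03,-0.02,0.4],[-0.02,-0.01,0.4],[0,0,0.2]], "delta_rot": [[0.02,-0.06,0],[0.01,-0.05,0],[0,-0.02,0]], "claw": [85,85,85]}}

```text
time_s: 5.9
tool_pos: [0.5745, -0.0029, 0.1115]
tcp_rot: [[-0.89, -0.454, 0.027], [-0.454, 0.891, 0.005], [-0.026, -0.008, -1.0]]
wrist_force: [-0.9, 0.5, -0.1]
gripper_width: 0.997
```

```bash
python3 -c "
from h import *
plan([.565,-.0042,.091])
"
```

```text
t 5.9 pos [ 0.5745 -0.0029  0.1115] F [-0.9   0.55 -0.14] M [-0.043  0.121  0.002] w 85.2 q [ 15.9  23.  -17.2   0.2 -48.3 -79.1]
[[-0.8904, -0.4544, 0.0271], [-0.4544, 0.8908, 0.0047], [-0.0263, -0.0081, -0.9996]]
yaw -152.96 tilt z [0.0271 0.0047]
shift [0.191 0.067 0.405] rot [-0.101  0.329 -0.001]
```

{"api": "play_rows", "payload": {"delta_pos": [[0,0,0],[0,0,0]], "delta_rot": [[0,0,0],[0,0,0]], "claw": [85,85]}}

```text
time_s: 6.1
tool_pos: [0.5756, -0.0029, 0.1131]
tcp_rot: [[-0.89, -0.455, 0.029], [-0.455, 0.89, 0.005], [-0.028, -0.009, -1.0]]
wrist_force: [0.5, -0.4, 0.3]
gripper_width: 1.0
```

```bash
python3 -c "
from h import *
plan([.565,-.0042,.105])
"
```

```text
t 6.1 pos [ 0.5756 -0.0029  0.1131] F [ 0.46 -0.42  0.25] M [ 0.002  0.072 -0.012] w 85.4 q [ 15.9  22.9 -17.    0.3 -48.4 -79. ]
[[-0.8899, -0.4552, 0.0293], [-0.4553, 0.8903, 0.0047], [-0.0282, -0.0091, -0.9996]]
yaw -152.9 tilt z [0.0293 0.0047]
shift [0.206 0.074 0.156] rot [-0.114  0.353 -0.002]
```

{"api": "play_rows", "payload": {"delta_pos": [[0.06,0.02,0.04],[0.06,0.02,0.04],[0.06,0.02,0.04],[0,0,0]], "delta_rot": [[-0.04,0.12,0],[-0.04,0.12,0],[-0.03,0.1,0],[0,0,0]], "claw": [85,85,85,85]}}

```text
time_s: 6.5
tool_pos: [0.5673, -0.004, 0.1098]
tcp_rot: [[-0.89, -0.456, 0.004], [-0.456, 0.89, 0.001], [-0.004, -0.001, -1.0]]
wrist_force: [-1.1, 0.8, -0.1]
gripper_width: 0.994
```

```bash
python3 -c "
from h import *
plan([.565,-.0042,.091])
"
```

```text
t 6.5 pos [ 0.5673 -0.004   0.1098] F [-1.06  0.84 -0.1 ] M [ 0.02   0.004 -0.089] w 84.9 q [ 16.   23.1 -17.2   0.  -49.4 -78.8]
[[-0.89, -0.456, 0.0044], [-0.456, 0.89, 0.001], [-0.0043, -0.0011, -1.0]]
yaw -152.87 tilt z [0.0044 0.001 ]
shift [0.045 0.019 0.376] rot [-0.014  0.054 -0.   ]
```

{"api": "play_rows", "payload": {"delta_pos": [[0.02,0.01,0.1],[0.02,0.01,0.1],[0,0,0.1],[0,0,0.06],[0,0,0]], "delta_rot": [[-0.01,0.03,0],[0,0.02,0],[0,0,0],[0,0,0],[0,0,0]], "claw": [85,85,85,85,85]}}

```text
time_s: 7.0
tool_pos: [0.5646, -0.0041, 0.0899]
tcp_rot: [[-0.89, -0.456, -0.001], [-0.456, 0.89, -0.001], [0.001, -0.0, -1.0]]
wrist_force: [-0.2, -0.4, 0.5]
gripper_width: 0.994
```

```bash
python3 -c "
from h import *
plan([.565,-.0042,.091])
print(np.round(arm.read_state()['effort'],4))
for i in range(4):
    imaging.capture('top'); s=arm.read_state(); print(s['time_s'],np.round(s['effort'],4),np.round(s['torque'],3),np.round(s['wrist_force'],1),np.round(s['tool_pos'],4),np.round(s['q'],3))
"
```

```text
t 7.0 pos [ 0.5646 -0.0041  0.0899] F [-0.16 -0.4   0.47] M [-0.026 -0.032 -0.011] w 84.9 q [ 16.   24.4 -18.6   0.  -47.1 -78.9]
[[-0.8899, -0.4561, -0.0008], [-0.4561, 0.8899, -0.0005], [0.001, -0.0001, -1.0]]
yaw -152.86 tilt z [-0.0008 -0.0005]
shift [-0.006 -0.006 -0.023] rot [-0.001 -0.012  0.   ]
[ 1.07000e-02 -3.72025e+01  1.48419e+01  3.29560e+00  2.61000e-02
 -1.00000e-04]
7.05 [ 1.70000e-02 -3.73277e+01  1.48993e+01  3.31940e+00  1.60000e-02
 -0.00000e+00] [ 0.006  0.023 -0.025] [-0.1  0.3 -0.3] [ 0.5647 -0.0041  0.0901] [ 1.6033e+01  2.4369e+01 -1.8590e+01  2.4000e-02 -4.7075e+01 -7.8912e+01]
7.1 [-7.00000e-04 -3.70185e+01  1.47528e+01  3.27680e+00  1.10000e-03
 -0.00000e+00] [-0.015 -0.011  0.014] [ 1.3 -0.8 -0.4] [ 0.5649 -0.004   0.0904] [ 1.6033e+01  2.4349e+01 -1.8569e+01  2.9000e-02 -4.7082e+01 -7.8910e+01]
7.15 [-3.80000e-03 -3.69982e+01  1.47523e+01  3.27750e+00 -3.70000e-03
 -0.00000e+00] [ 0.047  0.008 -0.044] [ 0.3 -0.4 -0.6] [ 0.5651 -0.004   0.0906] [ 1.6033e+01  2.4333e+01 -1.8554e+01  3.2000e-02 -4.7082e+01 -7.8912e+01]
7.2 [-2.80000e-03 -3.70294e+01  1.47903e+01  3.28780e+00 -2.10000e-03
  0.00000e+00] [-0.057  0.001 -0.025] [-1.1 -0.8  0.2] [ 0.5652 -0.004   0.0908] [ 1.6034e+01  2.4321e+01 -1.8546e+01  3.5000e-02 -4.7083e+01 -7.8914e+01]
```

effort[5] is almost noise-free, so I'll use it to feel the dial. The pose is right, so I'll close the jaws.

{"api": "play_rows", "payload": {"delta_pos": [[0,0,0],[0,0,0],[0,0,0],[0,0,0],[0,0,0],[0,0,0]], "delta_rot": [[0,0,0],[0,0,0],[0,0,0],[0,0,0],[0,0,0],[0,0,0]], "claw": [50,50,50,38,38,38], "grip_force": 20}}

```text
time_s: 7.8
tool_pos: [0.5658, -0.0041, 0.0917]
tcp_rot: [[-0.89, -0.456, 0.003], [-0.456, 0.89, 0.0], [-0.003, -0.001, -1.0]]
wrist_force: [-0.1, 0.2, -0.3]
gripper_width: 0.509
```

```bash
cat >> h.py <<'E'
def eff(k=3):
    for i in range(k):
        if i: imaging.capture('top')
        s=arm.read_state(); R=np.array(s["tcp_rot"])
        print("t",round(s["time_s"],2),"e6",np.round(s['effort'][5],4),"q6",np.round(s['q'][5],3),"yaw",np.degrees(np.arctan2(R[1,0],R[0,0])).round(3),"Mz",np.round(s['torque'][2],3),"F",np.round(s['wrist_force'],1),"w",round(s["gripper_width"]*85.4,1),"pos",np.round(s["tool_pos"],4))
E
python3 -c "
from h import *
plan([.565,-.0042,.091]); eff(3)
"
```

```text
t 7.8 pos [ 0.5658 -0.0041  0.0917] F [-0.13  0.16 -0.35] M [-0.044 -0.021  0.023] w 43.5 q [ 16.   24.3 -18.5   0.1 -47.1 -78.9]
[[-0.8899, -0.4562, 0.0028], [-0.4562, 0.8899, 0.0], [-0.0025, -0.0013, -1.0]]
yaw -152.86 tilt z [0.0028 0.    ]
shift [0.015 0.006 0.014] rot [-0.016  0.032 -0.   ]
t 7.8 e6 -0.0065 q6 -78.914 yaw -152.859 Mz 0.023 F [-0.1  0.2 -0.3] w 43.5 pos [ 0.5658 -0.0041  0.0917]
t 7.85 e6 -0.0015 q6 -78.911 yaw -152.853 Mz -0.036 F [-0.3 -0.5  0.2] w 43.1 pos [ 0.5658 -0.0041  0.0917]
t 7.9 e6 0.0043 q6 -78.913 yaw -152.853 Mz -0.012 F [-0.7 -0.7 -0. ] w 43.5 pos [ 0.5658 -0.0041  0.0917]
```

{"api": "play_rows", "payload": {"delta_pos": [[0,0,0],[0,0,0]], "delta_rot": [[0,0,-0.4],[0,0,-0.4]], "claw": [38,38]}}

```text
time_s: 8.1
tool_pos: [0.5658, -0.0041, 0.0917]
tcp_rot: [[-0.858, -0.513, 0.003], [-0.513, 0.858, 0.0], [-0.002, -0.001, -1.0]]
wrist_force: [-0.0, -0.0, -0.1]
gripper_width: 0.504
```

```bash
python3 -c "
from h import *
eff(4)
"
```

```text
t 8.1 e6 -0.1115 q6 -75.171 yaw -149.126 Mz -0.038 F [-0.  -0.  -0.1] w 43.1 pos [ 0.5658 -0.0041  0.0917]
t 8.15 e6 0.1077 q6 -75.118 yaw -149.072 Mz -0.11 F [ 0.5 -0.4  0.3] w 43.1 pos [ 0.5658 -0.0041  0.0917]
t 8.2 e6 0.1634 q6 -75.236 yaw -149.189 Mz -0.052 F [ 0.4 -0.4 -0.4] w 43.3 pos [ 0.5658 -0.0041  0.0917]
t 8.25 e6 0.0938 q6 -75.267 yaw -149.215 Mz -0.086 F [ 0.1 -0.5 -0.2] w 43.2 pos [ 0.5658 -0.0041  0.0917]
```

{"api": "play_rows", "payload": {"delta_pos": [[0,0,0],[0,0,0],[0,0,0],[0,0,0],[0,0,0],[0,0,0],[0,0,0],[0,0,0],[0,0,0],[0,0,0],[0,0,0],[0,0,0]], "delta_rot": [[0,0,-0.6],[0,0,-0.6],[0,0,-0.6],[0,0,-0.6],[0,0,-0.6],[0,0,-0.6],[0,0,-0.6],[0,0,-0.6],[0,0,-0.6],[0,0,-0.6],[0,0,-0.6],[0,0,-0.6]], "claw": [38,38,38,38,38,38,38,38,38,38,38,38]}}

```text
time_s: 9.45
tool_pos: [0.566, -0.0044, 0.0917]
tcp_rot: [[-0.428, -0.904, 0.003], [-0.904, 0.428, -0.001], [-0.001, -0.003, -1.0]]
wrist_force: [-0.5, -1.4, 0.0]
gripper_width: 0.508
```

```bash
python3 -c "
from h import *
plan([.5655,-.0041,.0915]);eff(2)
"
```

```text
t 9.45 pos [ 0.566  -0.0044  0.0917] F [-0.48 -1.43  0.  ] M [-0.105  0.064  0.089] w 43.4 q [ 16.   24.3 -18.5   0.1 -47.1 -41.4]
[[-0.4281, -0.9037, 0.0028], [-0.9037, 0.4281, -0.0006], [-0.0007, -0.0028, -1.0]]
yaw -115.35 tilt z [ 0.0028 -0.0006]
shift [-0.001  0.012  0.003] rot [-0.034  0.009 -0.   ]
t 9.45 e6 -0.3834 q6 -41.413 yaw -115.348 Mz 0.089 F [-0.5 -1.4  0. ] w 43.4 pos [ 0.566  -0.0044  0.0917]
t 9.5 e6 -0.0294 q6 -41.329 yaw -115.263 Mz 0.075 F [-0.8 -0.5  0.3] w 43.2 pos [ 0.566  -0.0044  0.0917]
```

{"api": "play_rows", "payload": {"delta_pos": [[0,0,0],[0,0,0],[0,0,0],[0,0,0],[0,0,0],[0,0,0],[0,0,0],[0,0,0],[0,0,0],[0,0,0],[0,0,0],[0,0,0]], "delta_rot": [[0,0,-0.6],[0,0,-0.6],[0,0,-0.6],[0,0,-0.6],[0,0,-0.6],[0,0,-0.6],[0,0,-0.6],[0,0,-0.6],[0,0,-0.6],[0,0,-0.6],[0,0,-0.6],[0,0,-0.6]], "claw": [38,38,38,38,38,38,38,38,38,38,38,38]}}

```text
time_s: 10.7
tool_pos: [0.5663, -0.0044, 0.0917]
tcp_rot: [[0.139, -0.99, 0.003], [-0.99, -0.139, -0.001], [0.001, -0.003, -1.0]]
wrist_force: [0.4, 0.6, 1.0]
gripper_width: 0.507
```

{"api": "play_rows", "payload": {"delta_pos": [[0,0,0],[0,0,0],[0,0,0]], "delta_rot": [[0,0,-0.6],[0,0,-0.6],[0,0,0]], "claw": [38,38,38]}}

```text
time_s: 11.0
tool_pos: [0.5664, -0.0044, 0.0917]
tcp_rot: [[0.234, -0.972, 0.003], [-0.972, -0.234, -0.001], [0.002, -0.002, -1.0]]
wrist_force: [-0.1, 0.3, 0.5]
gripper_width: 0.508
```

```bash
python3 -c "
from h import *
plan([.5655,-.0041,.0915]);eff(4)
"
```

```text
t 11.0 pos [ 0.5664 -0.0044  0.0917] F [-0.07  0.26  0.49] M [-0.059  0.012  0.134] w 43.4 q [ 16.   24.3 -18.4   0.1 -47.1  -2.6]
[[0.2339, -0.9723, 0.0028], [-0.9723, -0.2339, -0.001], [0.0016, -0.0025, -1.0]]
yaw -76.47 tilt z [ 0.0028 -0.001 ]
shift [-0.011  0.016  0.003] rot [-0.031 -0.02   0.   ]
t 11.0 e6 0.0658 q6 -2.556 yaw -76.472 Mz 0.134 F [-0.1  0.3  0.5] w 43.4 pos [ 0.5664 -0.0044  0.0917]
t 11.05 e6 -0.0431 q6 -2.596 yaw -76.508 Mz 0.066 F [ 0.9 -0.9  0.4] w 43.1 pos [ 0.5664 -0.0044  0.0917]
t 11.1 e6 -0.077 q6 -2.591 yaw -76.508 Mz 0.121 F [ 0.5  0.1 -1. ] w 43.2 pos [ 0.5664 -0.0044  0.0917]
t 11.15 e6 -0.0612 q6 -2.583 yaw -76.503 Mz 0.069 F [ 0.9 -0.   1.5] w 43.4 pos [ 0.5664 -0.0044  0.0917]
```

{"api": "play_rows", "payload": {"delta_pos": [[0,0,0],[0,0,0],[0,0,0],[0,0,0],[0,0,0],[0,0,0],[0,0,0],[0,0,0],[0,0,0]], "delta_rot": [[0,0,-0.6],[0,0,-0.6],[0,0,-0.6],[0,0,-0.6],[0,0,-0.6],[0,0,-0.6],[0,0,-0.6],[0,0,-0.4],[0,0,0]], "claw": [38,38,38,38,38,38,38,38,38]}}

```text
time_s: 12.05
tool_pos: [0.5666, -0.0044, 0.0917]
tcp_rot: [[0.569, -0.822, 0.003], [-0.822, -0.569, -0.0], [0.002, -0.002, -1.0]]
wrist_force: [0.8, 0.5, 0.3]
gripper_width: 0.507
```

```bash
python3 -c "
from h import *
eff(3)
"
```

```text
t 12.05 e6 -0.004 q6 18.658 yaw -55.292 Mz 0.121 F [0.8 0.5 0.3] w 43.3 pos [ 0.5666 -0.0044  0.0917]
t 12.1 e6 -0.0731 q6 18.635 yaw -55.314 Mz 0.125 F [ 1.4 -1.3 -0.5] w 43.4 pos [ 0.5666 -0.0044  0.0917]
t 12.15 e6 -0.0897 q6 18.637 yaw -55.312 Mz 0.151 F [0.7 1.  0.4] w 43.7 pos [ 0.5667 -0.0043  0.0917]
```

{"api": "play_rows", "payload": {"delta_pos": [[0,0,0],[0,0,0]], "delta_rot": [[0,0,-0.3],[0,0,-0.2]], "claw": [38,38]}}

```text
time_s: 12.35
tool_pos: [0.5667, -0.0043, 0.0917]
tcp_rot: [[0.602, -0.798, 0.003], [-0.798, -0.602, -0.0], [0.002, -0.002, -1.0]]
wrist_force: [0.2, -0.1, 0.2]
gripper_width: 0.507
```

```bash
python3 -c "
from h import *
eff(3)
"
```

```text
t 12.35 e6 -0.0526 q6 20.998 yaw -52.953 Mz -0.035 F [ 0.2 -0.1  0.2] w 43.3 pos [ 0.5667 -0.0043  0.0917]
t 12.4 e6 0.0165 q6 21.017 yaw -52.937 Mz 0.065 F [-0.  -0.9  0.3] w 43.5 pos [ 0.5666 -0.0043  0.0917]
t 12.45 e6 0.0251 q6 20.957 yaw -52.996 Mz -0.008 F [-0.3  0.2  0.7] w 43.2 pos [ 0.5666 -0.0043  0.0917]
```

{"api": "play_rows", "payload": {"delta_pos": [[0,0,0]], "delta_rot": [[0,0,-0.3]], "claw": [38]}}

```text
time_s: 12.55
tool_pos: [0.5667, -0.0043, 0.0917]
tcp_rot: [[0.621, -0.784, 0.003], [-0.784, -0.621, -0.0], [0.002, -0.003, -1.0]]
wrist_force: [-0.6, -0.2, 0.8]
gripper_width: 0.506
```

```bash
python3 -c "
from h import *
eff(3)
"
```

```text
t 12.55 e6 -0.0925 q6 22.368 yaw -51.597 Mz -0.135 F [-0.6 -0.2  0.8] w 43.3 pos [ 0.5667 -0.0043  0.0917]
t 12.6 e6 0.0926 q6 22.441 yaw -51.522 Mz -0.029 F [ 1.4 -0.1 -0.1] w 43.3 pos [ 0.5667 -0.0043  0.0917]
t 12.65 e6 0.155 q6 22.358 yaw -51.603 Mz -0.079 F [ 0.1 -0.2 -0.1] w 43.8 pos [ 0.5667 -0.0043  0.0917]
```

```bash
python3 -c "
from h import *
eff(5)
"
```

```text
t 12.65 e6 0.155 q6 22.358 yaw -51.603 Mz -0.079 F [ 0.1 -0.2 -0.1] w 43.8 pos [ 0.5667 -0.0043  0.0917]
t 12.7 e6 0.1091 q6 22.329 yaw -51.632 Mz -0.073 F [ 0.3  1.1 -1.1] w 43.4 pos [ 0.5667 -0.0043  0.0917]
t 12.75 e6 0.094 q6 22.322 yaw -51.637 Mz -0.085 F [ 0.  -0.7 -0.4] w 43.3 pos [ 0.5667 -0.0043  0.0917]
t 12.8 e6 0.0928 q6 22.322 yaw -51.635 Mz -0.094 F [ 0.7 -0.7 -0.7] w 43.3 pos [ 0.5667 -0.0043  0.0917]
t 12.85 e6 0.0993 q6 22.323 yaw -51.634 Mz -0.086 F [ 0.6  0.  -0.1] w 43.4 pos [ 0.5667 -0.0043  0.0917]
```

{"api": "play_rows", "payload": {"delta_pos": [[0,0,0]], "delta_rot": [[0,0,-0.2]], "claw": [38]}}

```text
time_s: 12.95
tool_pos: [0.5667, -0.0043, 0.0917]
tcp_rot: [[0.634, -0.774, 0.003], [-0.774, -0.634, -0.0], [0.002, -0.003, -1.0]]
wrist_force: [1.4, -0.7, 0.8]
gripper_width: 0.51
```

```bash
python3 -c "
from h import *
eff(5)
"
```

```text
t 12.95 e6 -0.0382 q6 23.275 yaw -50.683 Mz -0.121 F [ 1.4 -0.7  0.8] w 43.6 pos [ 0.5667 -0.0043  0.0917]
t 13.0 e6 0.0779 q6 23.325 yaw -50.637 Mz -0.007 F [ 0.2 -0.9 -0.5] w 43.4 pos [ 0.5667 -0.0043  0.0917]
t 13.05 e6 0.1142 q6 23.269 yaw -50.687 Mz -0.02 F [ 0.6 -0.5 -0.3] w 43.6 pos [ 0.5667 -0.0043  0.0917]
t 13.1 e6 0.0851 q6 23.248 yaw -50.706 Mz -0.03 F [ 0.1 -0.5  0.2] w 43.1 pos [ 0.5667 -0.0043  0.0917]
t 13.15 e6 0.0749 q6 23.243 yaw -50.712 Mz -0.045 F [ 1.3 -0.5 -0.6] w 43.4 pos [ 0.5667 -0.0043  0.0917]
```

{"api": "play_rows", "payload": {"delta_pos": [[0,0,0]], "delta_rot": [[0,0,-0.3]], "claw": [38]}}

```text
time_s: 13.25
tool_pos: [0.5667, -0.0043, 0.0917]
tcp_rot: [[0.652, -0.758, 0.003], [-0.758, -0.652, -0.0], [0.002, -0.002, -1.0]]
wrist_force: [0.0, 0.1, 0.9]
gripper_width: 0.505
```

```bash
python3 -c "
from h import *
eff(4)
"
```

```text
t 13.25 e6 -0.1367 q6 24.686 yaw -49.27 Mz -0.097 F [0.  0.1 0.9] w 43.1 pos [ 0.5667 -0.0043  0.0917]
t 13.3 e6 0.0635 q6 24.757 yaw -49.199 Mz -0.043 F [ 0.3  0.1 -0.5] w 43.3 pos [ 0.5667 -0.0043  0.0917]
t 13.35 e6 0.1265 q6 24.666 yaw -49.286 Mz -0.083 F [ 1.1 -0.   0.5] w 43.4 pos [ 0.5667 -0.0043  0.0917]
t 13.4 e6 0.0802 q6 24.634 yaw -49.315 Mz -0.097 F [ 1.8 -0.9  0.7] w 43.2 pos [ 0.5667 -0.0043  0.0917]
```

{"api": "play_rows", "payload": {"delta_pos": [[0,0,0],[0,0,0],[0,0,0],[0,0,0],[0,0,0],[0,0,0],[0,0,0]], "delta_rot": [[0,0,-0.6],[0,0,-0.6],[0,0,-0.6],[0,0,-0.6],[0,0,-0.6],[0,0,-0.4],[0,0,0]], "claw": [38,38,38,38,38,38,38]}}

```text
time_s: 14.1
tool_pos: [0.5668, -0.0042, 0.0917]
tcp_rot: [[0.839, -0.544, 0.004], [-0.544, -0.839, -0.001], [0.003, -0.001, -1.0]]
wrist_force: [1.6, -0.2, 0.0]
gripper_width: 0.506
```

```bash
python3 -c "
from h import *
eff(3)
"
```

```text
t 14.1 e6 0.0799 q6 40.944 yaw -32.955 Mz 0.026 F [ 1.6 -0.2  0. ] w 43.3 pos [ 0.5668 -0.0042  0.0917]
t 14.15 e6 0.0109 q6 40.914 yaw -32.987 Mz 0.028 F [ 0.1 -0.   0.4] w 43.4 pos [ 0.5668 -0.0042  0.0917]
t 14.2 e6 -0.0118 q6 40.902 yaw -33.0 Mz 0.068 F [-0.3 -0.4  0.1] w 43.1 pos [ 0.5668 -0.0042  0.0917]
```

Free again: I'm at the next click (-32.9°) with almost no torque. I'll probe beyond it in small steps.

{"api": "play_rows", "payload": {"delta_pos": [[0,0,0]], "delta_rot": [[0,0,-0.3]], "claw": [38]}}

```text
time_s: 14.3
tool_pos: [0.5668, -0.0042, 0.0917]
tcp_rot: [[0.852, -0.524, 0.004], [-0.524, -0.852, -0.001], [0.003, -0.001, -1.0]]
wrist_force: [-0.1, -0.6, -0.3]
gripper_width: 0.511
```

```bash
python3 -c "
from h import *
eff(4)
"
```

```text
t 14.3 e6 -0.0917 q6 42.301 yaw -31.61 Mz -0.153 F [-0.1 -0.6 -0.3] w 43.7 pos [ 0.5668 -0.0042  0.0917]
t 14.35 e6 0.09 q6 42.374 yaw -31.537 Mz -0.062 F [ 1.2  0.8 -0.3] w 43.3 pos [ 0.5668 -0.0042  0.0917]
t 14.4 e6 0.1549 q6 42.299 yaw -31.609 Mz -0.087 F [1.4 0.2 0. ] w 43.6 pos [ 0.5668 -0.0042  0.0917]
t 14.45 e6 0.1111 q6 42.268 yaw -31.641 Mz -0.128 F [-0.3 -0.1 -0.7] w 43.0 pos [ 0.5668 -0.0042  0.0917]
```

{"api": "play_rows", "payload": {"delta_pos": [[0,0,0]], "delta_rot": [[0,0,-0.2]], "claw": [38]}}

```text
time_s: 14.55
tool_pos: [0.5668, -0.0042, 0.0917]
tcp_rot: [[0.86, -0.51, 0.004], [-0.51, -0.86, -0.001], [0.003, -0.001, -1.0]]
wrist_force: [-0.1, -0.3, -0.7]
gripper_width: 0.506
```

```bash
python3 -c "
from h import *
eff(4)
"
```

```text
t 14.55 e6 -0.0369 q6 43.218 yaw -30.697 Mz -0.091 F [-0.1 -0.3 -0.7] w 43.2 pos [ 0.5668 -0.0042  0.0917]
t 14.6 e6 0.0791 q6 43.267 yaw -30.645 Mz -0.116 F [ 0.4 -0.9 -0.2] w 43.4 pos [ 0.5668 -0.0042  0.0917]
t 14.65 e6 0.1201 q6 43.212 yaw -30.699 Mz -0.055 F [ 0.3  0.8 -0.4] w 43.4 pos [ 0.5668 -0.0042  0.0917]
t 14.7 e6 0.0923 q6 43.192 yaw -30.717 Mz -0.055 F [ 0.8 -0.1 -0.1] w 43.7 pos [ 0.5668 -0.0042  0.0917]
```

{"api": "play_rows", "payload": {"delta_pos": [[0,0,0]], "delta_rot": [[0,0,-0.3]], "claw": [38]}}

```text
time_s: 14.8
tool_pos: [0.5668, -0.0041, 0.0916]
tcp_rot: [[0.872, -0.49, 0.004], [-0.49, -0.872, -0.0], [0.003, -0.001, -1.0]]
wrist_force: [0.4, 0.2, 0.5]
gripper_width: 0.508
```

```bash
python3 -c "
from h import *
eff(4)
"
```

```text
t 14.8 e6 0.3121 q6 44.573 yaw -29.356 Mz -0.51 F [0.4 0.2 0.5] w 43.3 pos [ 0.5668 -0.0041  0.0916]
t 14.85 e6 0.4738 q6 44.642 yaw -29.287 Mz -0.41 F [ 0.5  0.5 -0.3] w 43.1 pos [ 0.5668 -0.0041  0.0917]
t 14.9 e6 0.4427 q6 44.57 yaw -29.356 Mz -0.369 F [1.2 0.5 0.2] w 43.4 pos [ 0.5668 -0.0042  0.0917]
t 14.95 e6 0.3779 q6 44.555 yaw -29.367 Mz -0.333 F [-0.   0.2 -1.2] w 43.3 pos [ 0.5668 -0.0041  0.0917]
```

{"api": "play_rows", "payload": {"delta_pos": [[0,0,0]], "delta_rot": [[0,0,-0.4]], "claw": [38]}}

```text
time_s: 15.05
tool_pos: [0.5668, -0.0041, 0.0917]
tcp_rot: [[0.887, -0.462, 0.004], [-0.462, -0.887, -0.0], [0.003, -0.002, -1.0]]
wrist_force: [-0.0, -0.2, 0.6]
gripper_width: 0.509
```

```bash
python3 -c "
from h import *
eff(4)
"
```

```text
t 15.05 e6 0.2217 q6 46.393 yaw -27.546 Mz -0.481 F [-0.  -0.2  0.6] w 43.5 pos [ 0.5668 -0.0041  0.0917]
t 15.1 e6 0.4852 q6 46.47 yaw -27.469 Mz -0.469 F [ 0.4  0.5 -0.1] w 43.3 pos [ 0.5668 -0.0042  0.0917]
t 15.15 e6 0.4357 q6 46.374 yaw -27.556 Mz -0.285 F [0.7 0.4 0. ] w 43.6 pos [ 0.5668 -0.0041  0.0917]
t 15.2 e6 0.3484 q6 46.355 yaw -27.57 Mz -0.336 F [ 0.8  0.3 -0.3] w 43.2 pos [ 0.5668 -0.0041  0.0917]
```

The stop is found, about 2.5–3.5° past the click at -32.9°. I overran it by up to about 3° because I batched two steps without reading between them. I'm backing off now.

{"api": "play_rows", "payload": {"delta_pos": [[0,0,0],[0,0,0]], "delta_rot": [[0,0,0.4],[0,0,0.1]], "claw": [38,38]}}

```text
time_s: 15.4
tool_pos: [0.5668, -0.0042, 0.0917]
tcp_rot: [[0.867, -0.498, 0.004], [-0.498, -0.867, -0.001], [0.004, -0.001, -1.0]]
wrist_force: [0.9, 0.6, -0.3]
gripper_width: 0.509
```

```bash
python3 -c "
from h import *
eff(4)
"
```

```text
t 15.4 e6 -0.0144 q6 44.027 yaw -29.864 Mz 0.023 F [ 0.9  0.6 -0.3] w 43.4 pos [ 0.5668 -0.0042  0.0917]
t 15.45 e6 0.0207 q6 44.033 yaw -29.857 Mz -0.061 F [0.  1.1 0.9] w 43.4 pos [ 0.5668 -0.0042  0.0917]
t 15.5 e6 0.0344 q6 44.062 yaw -29.833 Mz -0.079 F [ 0.5 -0.1 -0.1] w 43.4 pos [ 0.5668 -0.0042  0.0917]
t 15.55 e6 0.0505 q6 44.065 yaw -29.833 Mz -0.055 F [ 0.  -0.4 -1. ] w 43.4 pos [ 0.5668 -0.0042  0.0917]
```

{"api": "play_rows", "payload": {"delta_pos": [[0,0,0]], "delta_rot": [[0,0,0.2]], "claw": [38]}}

```text
time_s: 15.65
tool_pos: [0.5668, -0.0042, 0.0917]
tcp_rot: [[0.859, -0.511, 0.003], [-0.511, -0.859, -0.001], [0.003, -0.001, -1.0]]
wrist_force: [-0.1, 0.3, -1.1]
gripper_width: 0.507
```

```bash
python3 -c "
from h import *
eff(4)
"
```

```text
t 15.65 e6 0.0456 q6 43.143 yaw -30.741 Mz 0.126 F [-0.1  0.3 -1.1] w 43.3 pos [ 0.5668 -0.0042  0.0917]
t 15.7 e6 -0.0665 q6 43.097 yaw -30.787 Mz -0.002 F [ 0.4  0.4 -0.9] w 43.5 pos [ 0.5668 -0.0042  0.0917]
t 15.75 e6 -0.0883 q6 43.145 yaw -30.741 Mz 0.08 F [-0.6 -0.4  0.1] w 43.6 pos [ 0.5668 -0.0042  0.0917]
t 15.8 e6 -0.0582 q6 43.157 yaw -30.729 Mz 0.065 F [ 0.5 -1.1  0.2] w 43.4 pos [ 0.5668 -0.0042  0.0917]
```

Click 0 now sits at about -30.3°, so the slip was about 2.5° (0.044 rad), under the 0.15 limit. Next is four clicks clockwise, to about -110.3°.

{"api": "play_rows", "payload": {"delta_pos": [[0,0,0],[0,0,0],[0,0,0],[0,0,0],[0,0,0],[0,0,0],[0,0,0],[0,0,0],[0,0,0],[0,0,0],[0,0,0],[0,0,0]], "delta_rot": [[0,0,0.5],[0,0,0.5],[0,0,0.5],[0,0,0.5],[0,0,0.5],[0,0,0.5],[0,0,0.5],[0,0,0.5],[0,0,0.5],[0,0,0.5],[0,0,0.5],[0,0,0.5]], "claw": [38,38,38,38,38,38,38,38,38,38,38,38]}}

```text
time_s: 17.0
tool_pos: [0.5666, -0.0044, 0.0917]
tcp_rot: [[0.513, -0.858, 0.003], [-0.858, -0.513, -0.002], [0.003, -0.002, -1.0]]
wrist_force: [0.9, -0.4, 0.7]
gripper_width: 0.508
```

{"api": "play_rows", "payload": {"delta_pos": [[0,0,0],[0,0,0],[0,0,0],[0,0,0],[0,0,0],[0,0,0],[0,0,0],[0,0,0],[0,0,0],[0,0,0],[0,0,0],[0,0,0]], "delta_rot": [[0,0,0.5],[0,0,0.5],[0,0,0.5],[0,0,0.5],[0,0,0.5],[0,0,0.5],[0,0,0.5],[0,0,0.5],[0,0,0.5],[0,0,0.5],[0,0,0.5],[0,0,0.5]], "claw": [38,38,38,38,38,38,38,38,38,38,38,38]}}

```text
time_s: 18.2
tool_pos: [0.5663, -0.0044, 0.0917]
tcp_rot: [[0.04, -0.999, 0.003], [-0.999, -0.04, -0.002], [0.002, -0.003, -1.0]]
wrist_force: [0.9, 0.1, -1.0]
gripper_width: 0.51
```

```bash
python3 -c "
from h import *
eff(1); plan([.5665,-.0042,.0917])
"
```

```text
t 18.2 e6 0.3324 q6 -13.847 yaw -87.714 Mz -0.05 F [ 0.9  0.1 -1. ] w 43.5 pos [ 0.5663 -0.0044  0.0917]
t 18.2 pos [ 0.5663 -0.0044  0.0917] F [ 0.93  0.05 -0.96] M [-0.023 -0.073 -0.05 ] w 43.5 q [ 16.   24.3 -18.5   0.2 -47.1 -13.8]
[[0.0399, -0.9992, 0.0026], [-0.9992, -0.0399, -0.0016], [0.0017, -0.0025, -1.0]]
yaw -87.71 tilt z [ 0.0026 -0.0016]
shift [-0.005 -0.004 -0.   ] rot [-0.031 -0.022  0.   ]
```

{"api": "play_rows", "payload": {"delta_pos": [[0,0,0],[0,0,0],[0,0,0],[0,0,0],[0,0,0],[0,0,0],[0,0,0],[0,0,0],[0,0,0],[0,0,0],[0,0,0]], "delta_rot": [[0,0,0.5],[0,0,0.5],[0,0,0.5],[0,0,0.5],[0,0,0.5],[0,0,0.5],[0,0,0.5],[0,0,0.5],[0,0,0.5],[0,0,0.2],[0,0,0]], "claw": [38,38,38,38,38,38,38,38,38,38,38]}}

```text
time_s: 19.3
tool_pos: [0.5661, -0.0044, 0.0917]
tcp_rot: [[-0.344, -0.939, 0.002], [-0.939, 0.344, -0.001], [0.0, -0.003, -1.0]]
wrist_force: [0.6, -0.5, -0.1]
gripper_width: 0.507
```

```bash
python3 -c "
from h import *
eff(4)
"
```

```text
t 19.3 e6 -0.0222 q6 -36.203 yaw -110.093 Mz 0.015 F [ 0.6 -0.5 -0.1] w 43.3 pos [ 0.5661 -0.0044  0.0917]
t 19.35 e6 0.0163 q6 -36.193 yaw -110.084 Mz -0.094 F [1.4 0.2 1.3] w 43.4 pos [ 0.5661 -0.0044  0.0917]
t 19.4 e6 0.0283 q6 -36.191 yaw -110.082 Mz 0.001 F [ 0.3 -1.1 -0.2] w 43.6 pos [ 0.5661 -0.0044  0.0917]
t 19.45 e6 0.0217 q6 -36.193 yaw -110.085 Mz -0.072 F [ 1.1 -0.5 -0.6] w 43.6 pos [ 0.5661 -0.0044  0.0917]
```

Near-zero torque at -110.1°, so the dial is seated on click 4. I'm releasing and lifting.

{"api": "play_rows", "payload": {"delta_pos": [[0,0,0],[0,0,0],[0,0,0],[0,0,0],[0,0,0],[0,0,-0.3],[0,0,-0.4],[0,0,-0.4],[0,0,-0.4],[0,0,-0.2],[0,0,0]], "delta_rot": [[0,0,0],[0,0,0],[0,0,0],[0,0,0],[0,0,0],[0,0,0],[0,0,0],[0,0,0],[0,0,0],[0,0,0],[0,0,0]], "claw": [70,80,80,80,80,80,80,80,80,80,80]}}

```text
time_s: 20.55
tool_pos: [0.5647, -0.0045, 0.1785]
tcp_rot: [[-0.342, -0.94, -0.002], [-0.94, 0.342, -0.002], [0.003, 0.001, -1.0]]
wrist_force: [1.3, 0.6, -0.6]
gripper_width: 0.936
```

```bash
python3 -c "
from h import *
plan([.5732,-.0886,.16])
for n in ('top','side'):
    p,d=imaging.capture(n); np.savez(n+'2.npz',p=p,d=d)
    p=p[160:290,190:430] if n=='top' else p[130:330,250:450]
    cv2.imwrite('pics/%s2.png'%n,cv2.resize(p,None,fx=3,fy=3,interpolation=cv2.INTER_CUBIC))
"
```

```text
t 20.55 pos [ 0.5647 -0.0045  0.1785] F [ 1.28  0.56 -0.56] M [-0.024 -0.006 -0.021] w 79.9 q [ 16.   18.8 -12.6   0.1 -58.8 -36.1]
[[-0.3424, -0.9395, -0.0017], [-0.9395, 0.3424, -0.0021], [0.0026, 0.0008, -1.0]]
yaw -110.02 tilt z [-0.0017 -0.0021]
shift [ 1.522 -0.736  0.373] rot [ 0.011 -0.032 -0.   ]
```

View pics/side2.png

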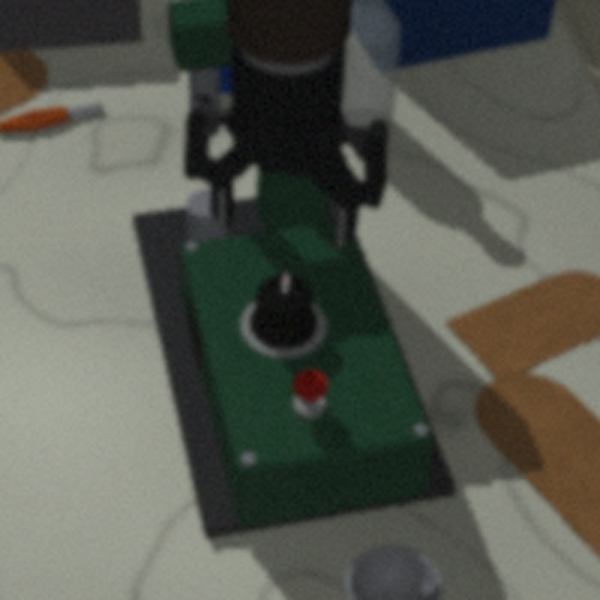

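The side view shows the dial released with its line pointing to the rear (285,282 in the crop), the pin still up at (310,385), and the jaws clear. I'm moving over the pin and shutting the fingers.

{"api": "play_rows", "payload": {"delta_pos": [[0.25,-0.12,0.03],[0.25,-0.12,0.03],[0.25,-0.12,0.03],[0.25,-0.12,0.03],[0.25,-0.12,0.03],[0.25,-0.12,0.03],[0,0,0],[0,0,0]], "delta_rot": [[0,0,0],[0,0,0],[0,0,0],[0,0,0],[0,0,0],[0,0,0],[0,0,0],[0,0,0]], "claw": [0,0,0,0,0,0,0,0], "grip_force": 20}}

```text
time_s: 21.45
tool_pos: [0.5699, -0.0968, 0.162]
tcp_rot: [[-0.346, -0.938, -0.014], [-0.938, 0.346, -0.004], [0.008, 0.012, -1.0]]
wrist_force: [-1.2, 0.1, -0.4]
gripper_width: 0.001
```

```bash
python3 -c "
from h import *
plan([.5735,-.0888,.125])
"
```

```text
t 21.45 pos [ 0.5699 -0.0968  0.162 ] F [-1.16  0.12 -0.45] M [-0.011 -0.034 -0.035] w 0.1 q [  6.5  21.2 -11.5   0.1 -58.2 -26.8]
[[-0.3459, -0.9382, -0.0143], [-0.9382, 0.3459, -0.0036], [0.0083, 0.0122, -0.9999]]
yaw -110.24 tilt z [-0.0143 -0.0036]
shift [-0.182 -0.022  0.739] rot [ 0.153 -0.104 -0.001]
```

{"api": "play_rows", "payload": {"delta_pos": [[-0.05,0,0.17],[-0.05,-0.01,0.17],[-0.04,0,0.17],[-0.04,0,0.13],[0,0,0],[0,0,0]], "delta_rot": [[0.04,-0.02,0],[0.04,-0.02,0],[0.03,-0.03,0],[0.03,-0.03,0],[0,0,0],[0,0,0]], "claw": [0,0,0,0,0,0]}}

```text
time_s: 22.05
tool_pos: [0.573, -0.0863, 0.1265]
tcp_rot: [[-0.343, -0.939, -0.001], [-0.939, 0.343, 0.001], [-0.0, 0.001, -1.0]]
wrist_force: [-0.2, 0.3, 0.2]
gripper_width: -0.001
```

```bash
python3 -c "
from h import *
plan([.5735,-.0888,.114])
for n in ('top','side'):
    p,d=imaging.capture(n); np.savez(n+'3.npz',p=p,d=d)
    p=p[160:290,190:430] if n=='top' else p[130:330,250:450]
    cv2.imwrite('pics/%s3.png'%n,cv2.resize(p,None,fx=3,fy=3,interpolation=cv2.INTER_CUBIC))
"
```

```text
t 22.05 pos [ 0.573  -0.0863  0.1265] F [-0.17  0.27  0.23] M [ 0.071 -0.048  0.019] w -0.1 q [  7.4  23.1 -14.2  -0.1 -52.7 -27.5]
[[-0.3434, -0.9392, -0.0012], [-0.9392, 0.3434, 0.0006], [-0.0002, 0.0013, -1.0]]
yaw -110.08 tilt z [-0.0012  0.0006]
shift [ 0.044 -0.027  0.249] rot [0.017 0.002 0.   ]
```

View pics/side3.png

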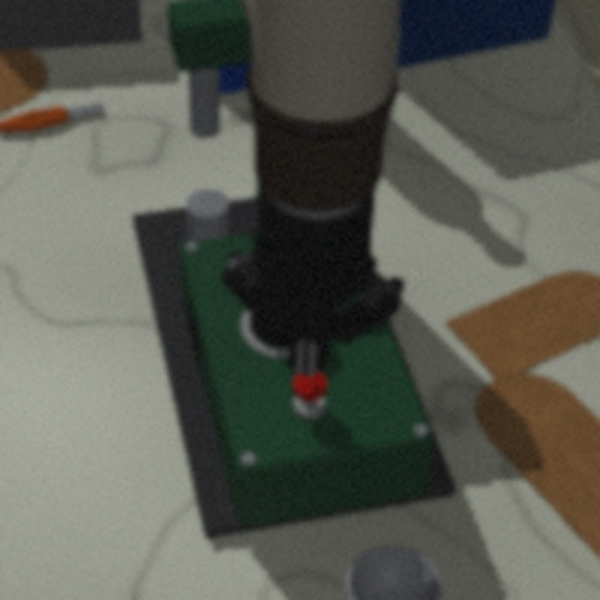

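The shut fingertips are just above the red cap (310,385 in the crop). I'm descending in small steps and watching the force.

{"api": "play_rows", "payload": {"delta_pos": [[0.02,-0.01,0.08],[0.02,-0.01,0.08],[0,0,0.06],[0,0,0.03]], "delta_rot": [[0.01,0,0],[0,0,0],[0,0,0],[0,0,0]], "claw": [0,0,0,0]}}

```text
time_s: 22.55
tool_pos: [0.574, -0.089, 0.1143]
tcp_rot: [[-0.344, -0.939, 0.002], [-0.939, 0.344, 0.001], [-0.001, -0.002, -1.0]]
wrist_force: [0.8, 0.1, 0.0]
gripper_width: -0.002
```

```bash
python3 -c "
from h import *
plan([.5735,-.0888,.111])
"
```

```text
t 22.55 pos [ 0.574  -0.089   0.1143] F [0.79 0.07 0.05] M [ 0.009  0.036 -0.019] w -0.2 q [  7.1  24.  -14.9  -0.  -51.  -27.3]
[[-0.3439, -0.939, 0.0025], [-0.939, 0.3439, 0.0006], [-0.0014, -0.0021, -1.0]]
yaw -110.12 tilt z [0.0025 0.0006]
shift [0.001 0.011 0.066] rot [-0.026  0.018 -0.   ]
```

{"api": "play_rows", "payload": {"delta_pos": [[0,0,0.03],[0,0,0.03]], "delta_rot": [[0,0,0],[0,0,0]], "claw": [0,0]}}

```text
time_s: 22.75
tool_pos: [0.5741, -0.0891, 0.1117]
tcp_rot: [[-0.344, -0.939, 0.002], [-0.939, 0.344, 0.0], [-0.001, -0.002, -1.0]]
wrist_force: [-1.8, 0.8, 3.2]
gripper_width: 0.007
```

```bash
python3 -c "
from h import *
st()
"
```

```text
t 22.75 pos [ 0.5741 -0.0891  0.1117] F [-1.78  0.83  3.24] M [ 0.292  0.58  -0.016] w 0.6 q [  7.1  24.1 -15.1  -0.  -50.6 -27.3]
[[-0.3438, -0.939, 0.0024], [-0.939, 0.3438, 0.0004], [-0.0012, -0.0022, -1.0]]
```

{"api": "play_rows", "payload": {"delta_pos": [[0,0,0.04],[0,0,0.04]], "delta_rot": [[0,0,0],[0,0,0]], "claw": [0,0]}}

```text
time_s: 22.95
tool_pos: [0.5741, -0.0891, 0.1086]
tcp_rot: [[-0.343, -0.939, 0.003], [-0.939, 0.343, 0.0], [-0.001, -0.003, -1.0]]
wrist_force: [-2.2, 0.8, 3.8]
gripper_width: 0.001
```

```bash
python3 -c "
from h import *
st()
"
```

```text
t 22.95 pos [ 0.5741 -0.0891  0.1086] F [-2.2   0.79  3.83] M [0.192 0.61  0.005] w 0.0 q [  7.2  24.3 -15.3   0.  -50.2 -27.3]
[[-0.3435, -0.9392, 0.0028], [-0.9392, 0.3435, 0.0001], [-0.0011, -0.0026, -1.0]]
```

It's past 4 mm with friction force only, so the dial setting is right. I'll continue.

{"api": "play_rows", "payload": {"delta_pos": [[0,0,0.04],[0,0,0.04],[0,0,0.04]], "delta_rot": [[0,0,0],[0,0,0],[0,0,0]], "claw": [0,0,0]}}

```text
time_s: 23.25
tool_pos: [0.5741, -0.089, 0.1029]
tcp_rot: [[-0.343, -0.939, 0.003], [-0.939, 0.343, 0.0], [-0.001, -0.003, -1.0]]
wrist_force: [-1.8, 0.7, 4.0]
gripper_width: 0.002
```

```bash
python3 -c "
from h import *
st()
"
```

```text
t 23.25 pos [ 0.5741 -0.089   0.1029] F [-1.82  0.73  3.98] M [ 0.246  0.598 -0.017] w 0.1 q [  7.2  24.7 -15.7   0.  -49.4 -27.3]
[[-0.3431, -0.9393, 0.0035], [-0.9393, 0.3431, 0.0], [-0.0012, -0.0033, -1.0]]
```

{"api": "play_rows", "payload": {"delta_pos": [[0,0,0.03]], "delta_rot": [[0,0,0]], "claw": [0]}}

```text
time_s: 23.35
tool_pos: [0.5741, -0.0891, 0.1013]
tcp_rot: [[-0.343, -0.939, 0.003], [-0.939, 0.343, 0.0], [-0.001, -0.003, -1.0]]
wrist_force: [-1.6, 0.9, 4.3]
gripper_width: 0.0
```

```bash
python3 -c "
from h import *
st()
"
```

```text
t 23.35 pos [ 0.5741 -0.0891  0.1013] F [-1.63  0.92  4.33] M [0.191 0.527 0.039] w 0.0 q [  7.2  24.8 -15.8   0.  -49.2 -27.3]
[[-0.3432, -0.9393, 0.0035], [-0.9393, 0.3432, 0.0], [-0.0012, -0.0032, -1.0]]
```

{"api": "play_rows", "payload": {"delta_pos": [[0,0,0.02]], "delta_rot": [[0,0,0]], "claw": [0]}}

```text
time_s: 23.45
tool_pos: [0.5741, -0.0891, 0.1001]
tcp_rot: [[-0.343, -0.939, 0.003], [-0.939, 0.343, -0.0], [-0.001, -0.003, -1.0]]
wrist_force: [-2.0, 1.4, 7.4]
gripper_width: 0.001
```

```bash
python3 -c "
from h import *
st()
"
```

```text
t 23.45 pos [ 0.5741 -0.0891  0.1001] F [-2.01  1.42  7.44] M [0.286 0.567 0.011] w 0.0 q [  7.2  24.9 -15.8   0.  -49.1 -27.3]
[[-0.3431, -0.9393, 0.0033], [-0.9393, 0.3431, -0.0001], [-0.0011, -0.0032, -1.0]]
```

The force is rising at 0.100 m (7 N), so the pin is bottomed. I'm lifting straight up and clear, then looking.

{"api": "play_rows", "payload": {"delta_pos": [[0,0,-0.1],[0,0,-0.3],[0,0,-0.5],[0,0,-0.6],[0,0,-0.6],[-0.3,-0.6,-0.4],[-0.3,-0.6,-0.4],[0,0,0],[0,0,0]], "delta_rot": [[0,0,0],[0,0,0],[0,0,0],[0,0,0],[0,0,0],[0,0,0],[0,0,0],[0,0,0],[0,0,0]], "claw": [0,0,0,0,0,0,0,0,0]}}

```text
time_s: 24.35
tool_pos: [0.642, -0.0816, 0.2449]
tcp_rot: [[-0.346, -0.938, 0.0], [-0.938, 0.346, 0.002], [-0.002, 0.0, -1.0]]
wrist_force: [-0.4, -0.1, 0.3]
gripper_width: -0.001
```

```bash
python3 -c "
from h import *
st()
for n in ('top','side'):
    p,d=imaging.capture(n); np.savez(n+'4.npz',p=p,d=d)
    cv2.imwrite('pics/%s4.png'%n,p)
    c=imaging.camera_info(n)
    hsv=cv2.cvtColor(p,cv2.COLOR_BGR2HSV)
    m=(((hsv[...,0]<8)|(hsv[...,0]>172))&(hsv[...,1]>150)&(hsv[...,2]>60)).astype(np.uint8); m[:,:300]=0
    v,u=np.nonzero(m); print(n,len(u),u.mean(),v.mean()) 
    X=np.array([c['R'].T@(np.linalg.inv(c['camera_matrix'])@np.array([a,b,1.])*d[b,a]-c['t']) for a,b in zip(u,v)]);print(np.median(X,0).round(4))
    q=p[160:290,190:430] if n=='top' else p[130:330,250:450]
    cv2.imwrite('pics/%s4z.png'%n,cv2.resize(q,None,fx=3,fy=3,interpolation=cv2.INTER_CUBIC))
"
```

```text
t 24.35 pos [ 0.642  -0.0816  0.2449] F [-0.39 -0.06  0.35] M [-0.048  0.049  0.028] w -0.1 q [  7.   23.7   5.1  -0.1 -71.3 -27.2]
[[-0.3455, -0.9384, 0.0002], [-0.9384, 0.3455, 0.0018], [-0.0018, 0.0004, -1.0]]
top 106 351.95283018867923 215.87735849056602
[ 0.5729 -0.0884  0.0987]
side 94 352.7659574468085 261.5
[ 0.5734 -0.0906  0.0991]
```

View pics/side4z.png

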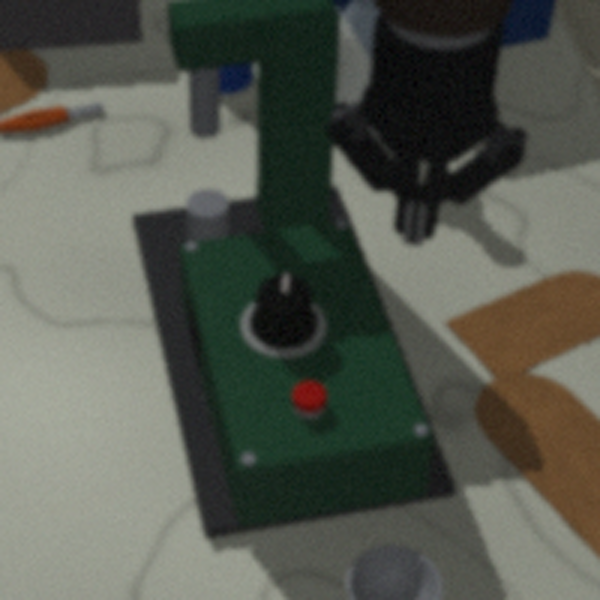

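View pics/top4.png

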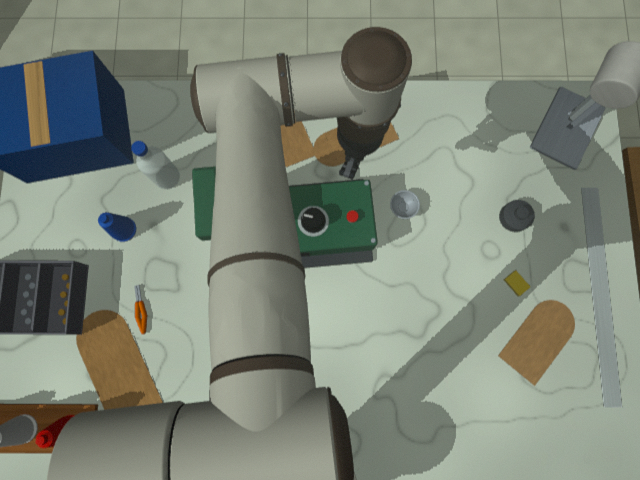

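The pin cap is low at (310,397) in the side crop. Depth puts its top at about z 0.099, which is 14 mm above the housing. Tin, weight, cone, bottle, snips and chalk are where they were, and the gripper is clear. I'm handing in.

```bash
python3 -c "
from h import *
print(arm.hand_in()); st()"
```

```text
the job is handed in; nothing more can be done
None
the job is handed in; nothing more can be done
```

The press is set for thin stock and I handed it in at about 24.5 s. One step was not as gentle as asked: I pushed the dial a little past its stop and the clutch slipped slightly.

**What I did:** I turned the dial anticlockwise six clicks to its stop. I then turned it clockwise four clicks and let go of it with almost no torque left on it. I pushed the pin straight down with the fingers shut.

**What went wrong:** At the stop I sent two small steps in a row without reading the torque between them. The reading reached about 0.35–0.48 N m, above the clutch's 0.18 N m. Click 0 then sat about 2.5° (0.044 rad) further round than before, which I take as the slip. The limit is 0.15 rad, and I did not undo it. I counted the four clicks from the shifted click 0.

**Last checks:**
- **Pin travel:** it went down about 13 mm at about 4 N. The force rose to only 7 N at the bottom.
- **Pin stays home:** after I lifted off, the depth images put its top 14 mm above the housing. The task says 15–19 mm when home; the camera calibration is good to about 2 mm. Going past 1 mm also confirms the dial is on click four.
- **Bystanders:** by eye in the last top picture, all were where they started. I did not measure their positions.
- **Arm:** it was clear of everything at hand-in.

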